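# Put the washing-up away and hold the ladle out to the cook

## Task

Tidy the school-kitchen table and pass me the ladle: first lay the wooden turner in the plastic utensil basket, nothing of it sticking out, and stand the jar upright in the free part of the cardboard carton. With both put away, pick up the ladle by its wooden handle and hold it still in the air for the cook across the table: its balance point over the middle of the round cork mat and 25 cm above the table, bowl level and open side up, the handle pointing straight away from the robot and the bowl towards the robot. Finish while still holding it there, do not put it down or let go, and leave the cup, bottle and shaker where they stand.

Things in the scene. Friction and masses are not known exactly. Their poses are not given: they have to be found in the camera images.
- ladle_balance (a point): Ladle's balance point, where to grip it: on its wooden handle's centre line, 16 mm above the table as it lies. Handle: level bar 18 mm wide and high, from 45 mm behind (bowl side) to 95 mm ahead, then a 32 mm ball ending 111 mm ahead. x: along the handle, bowl to ball; z: up, the bowl's open side. It starts lying level, open side up. 250 mm long, about 140 g.
- ladle_bowl (a point): Centre of the ladle's steel bowl (round, 68 mm across, 30 mm high, open at the top), 105 mm from ladle_balance along -x; same axes.
- turner_grip (a point): All-wood turner's balance point, where to grip it, 9 mm above the table as it lies flat. Handle: bar 18 mm wide and high, from 105 mm behind this point to 35 mm ahead; then a flat blade 56 mm wide, 7 mm thick, ending 110 mm ahead. x: along the turner towards the blade; z: up. 215 mm long, 80 g.
- turner_blade (a point): Point near the end of the turner's blade: on its centre line, 100 mm ahead of turner_grip along x; same axes.
- jar_center (a point): Centre of the loose seasoning jar: amber glass, paper band, flat steel lid; 48 mm diameter (lid 44 mm, top 16 mm), 80 mm high, standing upright; 160 g; z is its axis, up. The point is half-way up, 40 mm above its underside.
- mat: Round cork mat fixed flat on the table, 110 mm diameter, 6 mm thick: the place above which the ladle is held out. Origin at the centre of its underside on the table; x axis points straight away from the robot, y to the robot's left.
- basket_floor (a point): Centre of the inner floor (5 mm above the table) of the lilac plastic utensil basket, fixed: outside 280 mm (along its x) by 170 mm (y) by 70 mm high, walls 5 mm. A steel spoon up to 12 mm high is fixed on the floor along the +y wall, taking the outermost 30 mm there; the rest is free. The turner fits when laid along the basket's x.
- carton_space (a point): Middle of the free part of the inner floor (5 mm above the table) of the fixed cardboard carton: outside 240 mm (x) by 170 mm (y) by 70 mm high, walls 5 mm; the point is 35 mm from its centre along -x. Two jars like the loose one stand fixed on its +x side, near faces 91 mm from this point; free floor reaches 80 mm from it to -x, +y and -y.
- cup: Bystander: steel cup, 64 mm across the rim, 75 mm high, standing near the jar's row. Origin at the centre of its underside.
- bottle: Bystander: amber sauce bottle, 56 mm across, 170 mm high, beyond the mat. Origin at the centre of its underside.
- shaker: Bystander: white shaker, 38 mm across, 75 mm high, beyond the mat. Origin at the centre of its underside.

How it is judged (in metres and radians):
On the way, in this order (a step that is already met when the one before it is completed fails the run):
1. turner lying in the basket and jar standing in the carton, both released (x of turner_grip in the frame of basket_floor between -0.135 and 0.135 m and y of turner_grip in the frame of basket_floor between -0.08 and 0.08 m and z of turner_grip in the frame of basket_floor below 0.035 m and x of turner_blade in the frame of basket_floor between -0.135 and 0.135 m and y of turner_blade in the frame of basket_floor between -0.08 and 0.08 m and z of turner_blade in the frame of basket_floor below 0.045 m and x of jar_center in the frame of carton_space between -0.08 and 0.09 m and y of jar_center in the frame of carton_space between -0.08 and 0.08 m and z of jar_center in the frame of carton_space below 0.05 m and angle between jar_center's own z axis and vertical below 0.2 rad and contact force between the fingers and turner below 0.05 N and contact force between the fingers and jar below 0.05 N and linear speed of each of turner, jar below 0.05 m/s and height (world z) of ladle_balance below 0.06 m), for 0.2 s.
2. ladle held out over the mat (height (world z) of ladle_balance between 0.21 and 0.29 m and horizontal distance between ladle_balance and mat below 0.05 m and angle between ladle_balance's own z axis and vertical below 0.3 rad and angle between the x axis of ladle_balance and the x axis of mat, either way round below 0.3 rad and x of ladle_bowl in the frame of mat below -0.03 m and contact force between the fingers and ladle above 1 N and linear speed of ladle below 0.03 m/s and angular speed of ladle below 0.2 rad/s), for 0.3 s.
At the end, for the whole second after the job is handed in: Turner wholly in basket, jar upright (0.2 rad) on carton floor, both released; ladle held still by the fingers, balance point 210-290 mm above table, within 50 mm of mat centre, z axis within 0.3 rad of vertical, handle within 0.3 rad of mat x, bowl on robot's side (all of step 2 and x of turner_grip in the frame of basket_floor between -0.135 and 0.135 m and y of turner_grip in the frame of basket_floor between -0.08 and 0.08 m and z of turner_grip in the frame of basket_floor below 0.035 m and x of turner_blade in the frame of basket_floor between -0.135 and 0.135 m and y of turner_blade in the frame of basket_floor between -0.08 and 0.08 m and z of turner_blade in the frame of basket_floor below 0.045 m and x of jar_center in the frame of carton_space between -0.08 and 0.09 m and y of jar_center in the frame of carton_space between -0.08 and 0.08 m and z of jar_center in the frame of carton_space below 0.05 m and angle between jar_center's own z axis and vertical below 0.2 rad and contact force between the fingers and turner below 0.05 N and contact force between the fingers and jar below 0.05 N and linear speed of each of turner, jar below 0.05 m/s); the arm keeps its last pose, push and grip.
It fails at once if the cup is shifted by more than 40 mm (distance of cup from where it was at the start of the episode above 0.04 m).
It fails at once if the bottle is shifted by more than 40 mm (distance of bottle from where it was at the start of the episode above 0.04 m).
It fails at once if the shaker is shifted by more than 40 mm (distance of shaker from where it was at the start of the episode above 0.04 m).
It also fails if it takes over 69 s, if anything falls off the work surface, if the arm or the gripper's body presses on something with over 40 N, if the wrist force passes 120 N, or if a joint passes its speed limit or range.

## Robot

A 6-joint arm with a two-finger parallel gripper is mounted at the origin on the work surface. World frame = base frame: x ahead of the robot, y to its left, z up, the work surface at z = 0. Lengths are in m, angles in degrees, forces in N, time in s.
With the tool pointing down it reaches from about 0.25 to 0.725 m from the base axis. Payload 9.7 kg.
Tool frame: the origin (TCP) lies midway between the tips of the shut fingers; the grasp point (between the pads) lies 19 mm behind it; z points along the fingers, y is the direction in which the jaws open and shut (so a half turn about z gives the same grasp; the last joint's range is limited). The gripper opens to 85 mm and grips with 20 to 120 N. Pads are 22 mm wide; open, the fingers measure 114 mm over their backs; the gripper's body (76 mm by 85 mm) begins 54 mm behind the grasp point. The pads swing forward as they close: fully open they stand 13 mm farther back than shut.
Start: joints at [66.177, 4.979, 10.078, 95.1, 0, 90], TCP at [0.222, 0.503, 0.231] pointing down, gripper open.
Joint ranges: [-179.16, 179.16], [-48.56, 103.87], [-65.8, 70.77], [-126.05, 130.52], [-82.76, 87.17], [-180, 180]. Speed limits (degrees/s): [127.2, 127.2, 147.25, 180, 180, 180].

## Interface

Orientations are given as [roll, pitch, yaw] about the fixed x, y, z axes, in that order (R = Rz(yaw) Ry(pitch) Rx(roll)).
In Python, from workcell import bot, camera, recognise gives the robot as it stands. The module is installed in compiled form; this text tells all that it offers.
- The arm moves only by the tool apply_moves, never from a script. Its argument "targets" is one flat list of numbers, 7 for each row, row after row: the shift along the world's x, y, z in units of 30 mm (1.0 is 30 mm), then the turn, a rotation vector about the world's x, y, z in units of 6 degrees (1.0 is 6 degrees), then the opening, from 0 (shut) to 1 (fully open). A call has 1 to 5 rows; each row is the pose to reach, as a shift and turn from the pose commanded when the call began; what a row does not reach only later rows make up. A row lasts 1/10 s, in which the tool goes at most 50 mm and 8.59 degrees, less where a joint would pass 70% of its speed; a pose out of reach is approached as far as the arm can. A call with a gripper value outside its range is refused whole. The fingers move at their own pace and stop on an object; "newtons" is the grip in N (left out, the last holds). Time passes only in rows, so rows that repeat a pose let the fingers close. It gives the time, the measured TCP pose, the force and the opening at its end, in the units of the state.
- bot.get_obs(): the state, without advancing time (a new reading comes with each control period).
- camera(name): name is "side" or "top" or "wrist"; returns a dict with "img" (384x512x3 uint8, red, green, blue), "intrinsics" (3x3 intrinsics, pixels), "k1" (the pictures are not rectified: a ray, as slopes to the right and down, at radius r is drawn at 1 + k1 r^2 times it, then the intrinsics apply), "origin" and "rotation" of the camera in the world. Camera axes: x right, y up, looking along -z (the intrinsics and any distortion apply to the point x, -y, -z); pixel columns grow to the right and rows downward; lengths in m; the calibration is good to about 2 mm. A picture is of the moment at which its call begins. There is no depth.
- bot.job_done(): hands the job in, once; it reports no verdict.
Trained networks look in the newest picture that a camera, given by its name, has taken for a name from the list of things; names that differ only in an ending like _2 or _b are one class to them, and where a whole thing is asked for, a point or a joint stands for the part that bears it (a point fixed in the world has none). Each returns a list of dicts, best first, with "conf" (0 to 1); they miss things now and then, are a little off and sometimes report something else, mostly with a low value. They report only what shows in the picture. A call takes as long as a camera call.
- recognise(query, camera): "box" ([left, top, right, bottom] in pixels, round what is visible of it).
The state is a dict: "time": time; "q": joint angles; "qd": joint speeds; "joint_efforts": joint torques, N m; "ee_pos": TCP position; "tcp_rot": TCP orientation; "wrist_force": force on the tool from outside, world axes, zero at the start; "torque": the same for the moment, N m; "opening": finger opening in m.
Only numpy, scipy, OpenCV 4.12 (cv2) and the standard library are available. Lean on these libraries where they do the work, as an engineer would, in place of code of your own. Each camera call takes 0.05 s, during which the arm holds its last target.

## Working session

There is one attempt and no reset: what is moved stays moved. The work goes in short steps, Python scripts to look and compute and a tool call to move; the robot and the scene stay as the last step left them, time stands still between calls to the robot, and variables do not carry over. Pictures are saved under pics/ and viewed, and the job is handed in when it is done.

Besides the shell and the picture viewer there is one more tool, called after "Call:" by a JSON object that holds its "fn" and its "kwargs". apply_moves: Moves the arm, as the interface text tells. Its arguments: {"type":"object","properties":{"targets":{"type":"array"},"newtons":{"type":"number"}},"required":["targets"]}

```bash
mkdir -p pics; cat > h.py <<'E'
import numpy as np, cv2, json
from workcell import bot, camera, recognise
def ray(c,px):
    K=c["intrinsics"];k1=c["k1"]
    d=np.array([(px[0]-K[0][2])/K[0][0],(px[1]-K[1][2])/K[1][1]])
    u=d.copy()
    for _ in range(30): u=d/(1+k1*(u@u))
    R=np.array(c["rotation"]);
    return np.array(c["origin"]),R@np.array([u[0],-u[1],-1])
def at(c,px,z):
    o,d=ray(c,px); return o+d*(z-o[2])/d[2]
def proj(c,p):
    q=np.array(c["rotation"]).T@(np.array(p)-np.array(c["origin"]))
    u=np.array([q[0],-q[1]])/-q[2]; u=u*(1+c["k1"]*(u@u)); K=c["intrinsics"]
    return np.array([u[0]*K[0][0]+K[0][2],u[1]*K[1][1]+K[1][2]])
def save(c,n,s=1.5):
    im=cv2.cvtColor(c["img"],cv2.COLOR_RGB2BGR); cv2.imwrite("pics/"+n,cv2.resize(im,None,fx=s,fy=s) if s!=1 else im)
E
python3 - <<'E'
from h import *
for n in("top","side","wrist"):
    c=camera(n); save(c,n+"0.png"); print(n,np.round(c["origin"],3),np.round(c["rotation"],3).tolist(),c["k1"])
    for q in["ladle_balance","turner_grip","jar_center","mat","basket_floor","carton_space","cup","bottle","shaker"]:
        try: print(q,[(np.round(r["box"]).tolist(),round(r["conf"],2)) for r in recognise(q,n)[:3]])
        except Exception as e: print(q,e)
print(bot.get_obs())
E
```

```text
top [0.324 0.002 1.397] [12.493, 0.046, -91.245] 0.00032980572537061364
ladle_balance [([170.0, 226.0, 260.0, 270.0], 0.8)]
turner_grip [([269.0, 234.0, 347.0, 266.0], 0.73)]
jar_center [([323.0, 166.0, 344.0, 187.0], 0.56)]
mat [([224.0, 161.0, 264.0, 198.0], 0.73)]
basket_floor [([375.0, 185.0, 458.0, 291.0], 0.79)]
carton_space [([75.0, 189.0, 147.0, 280.0], 0.69)]
cup [([171.0, 171.0, 194.0, 192.0], 0.76)]
bottle [([287.0, 120.0, 299.0, 142.0], 0.72), ([210.0, 112.0, 233.0, 142.0], 0.62)]
shaker [([288.0, 123.0, 304.0, 142.0], 0.76)]
side [ 0.54  -0.747  0.641] [52.978, -0.242, -5.378] 0.041879173161906875
ladle_balance [([184.0, 163.0, 218.0, 217.0], 0.83)]
turner_grip [([176.0, 224.0, 208.0, 294.0], 0.83)]
jar_center [([271.0, 246.0, 295.0, 287.0], 0.59)]
mat []
basket_floor [([93.0, 311.0, 283.0, 384.0], 0.72)]
carton_space [([175.0, 115.0, 251.0, 160.0], 0.84), ([175.0, 228.0, 207.0, 294.0], 0.57)]
cup [([174.0, 225.0, 207.0, 296.0], 0.64), ([250.0, 150.0, 270.0, 178.0], 0.59)]
bottle [([305.0, 140.0, 327.0, 199.0], 0.81)]
shaker [([326.0, 221.0, 343.0, 246.0], 0.67), ([183.0
[... 195 characters left out ...]
 269.0, 347.0, 360.0], 0.65)]
cup []
bottle []
shaker []
{'time': 1.5, 'q': array([6.61765931e+01, 4.97755365e+00, 1.00779937e+01, 9.51004777e+01,
       1.23554126e-03, 9.00007762e+01]), 'qd': array([ 0.03439729,  0.08482869, -0.03047418, -0.00943766, -0.00114323,
       -0.05527831]), 'joint_efforts': array([-1.15253897e-03, -5.20096529e+01,  4.64857185e+01,  1.84823519e-03,
       -7.80535811e-05,  5.71106725e-06]), 'ee_pos': array([0.22214431, 0.50312703, 0.23129509]), 'tcp_rot': array([-1.79999962e+02, -1.23554075e-03,  1.56175817e+02]), 'wrist_force': array([ 0.72244479,  0.41677774, -0.81458197]), 'torque': array([ 0.03401073, -0.00107074, -0.00735743]), 'opening': 0.0856636093110305}
```

View pics/top0.png

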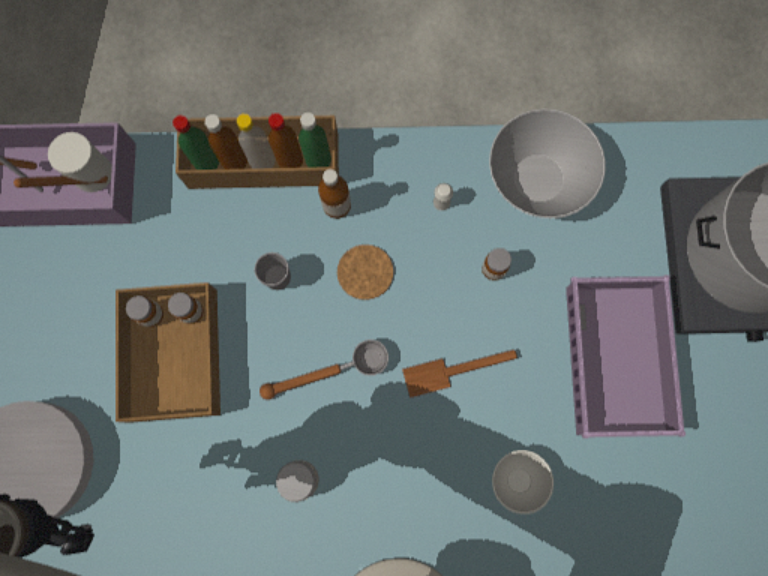

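View pics/side0.png

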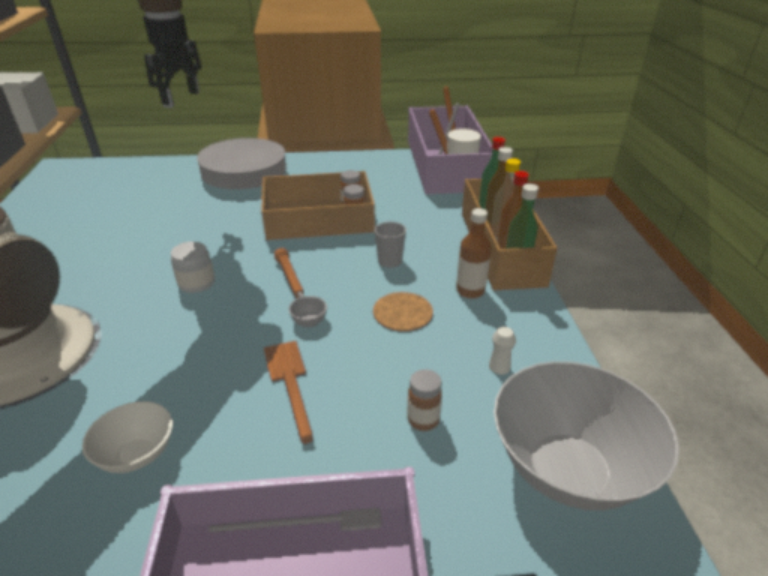

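View pics/wrist0.png

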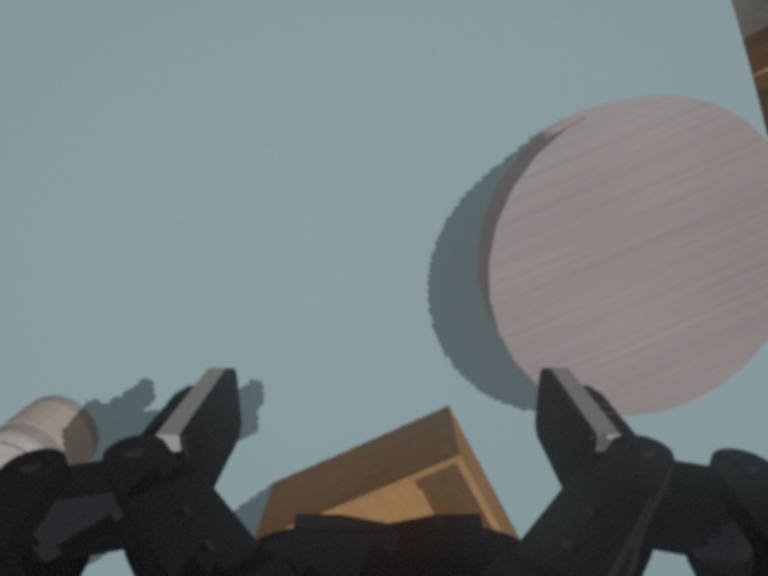

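```bash
python3 - <<'E'
s=open('h.py').read()
s=s.replace('def ray','''from scipy.spatial.transform import Rotation as Ro
_cam=camera
def camera(n):
    c=dict(_cam(n)); c["rotation"]=Ro.from_euler("xyz",c["rotation"],degrees=True).as_matrix(); return c
def ray''');open('h.py','w').write(s)
E
python3 - <<'E'
from h import *
c=camera("top"); print(c["intrinsics"])
im=c["img"]
def crop(n,x0,y0,x1,y1,s):
    cv2.imwrite("pics/"+n,cv2.resize(cv2.cvtColor(im[y0:y1,x0:x1],cv2.COLOR_RGB2BGR),None,fx=s,fy=s,interpolation=cv2.INTER_CUBIC))
crop("ct_a.png",160,150,360,290,4); crop("ct_b.png",365,170,475,300,4); crop("ct_c.png",70,180,160,290,5)
hsv=cv2.cvtColor(im,cv2.COLOR_RGB2HSV)
m=((hsv[...,0]<20)&(hsv[...,1]>90)).astype(np.uint8)
n,l,st,ce=cv2.connectedComponentsWithStats(m)
for i in range(1,n):
    if st[i,4]>60 and 160<ce[i][0]<360:
        ys,xs=np.where(l==i); P=np.array([at(c,(x,y),0.015)[:2] for x,y in zip(xs,ys)])
        r=cv2.minAreaRect(P.astype(np.float32)*1000); mu=P.mean(0); w,v=np.linalg.eigh(np.cov(P.T)); t=(P-mu)@v[:,1]
        print(st[i],np.round(mu,4),np.round(v[:,1],3),np.degrees(np.arctan2(v[1,1],v[0,1])).round(1),np.round(mu+v[:,1]*t.min(),4),np.round(mu+v[:,1]*t.max(),4),r)
b={}
for q in["mat","basket_floor","carton_space","jar_center","cup","bottle","shaker"]:
    r=recognise(q,"top"); 
    if r:
        B=r[0]["box"]; u=((B[0]+B[2])/2,(B[1]+B[3])/2)
        print(q,np.round(B,1),np.round(at(c,u,0.0),3),np.round(at(c,u,.07),3))
E
```

```text
[[490.52251037   0.         261.56615941]
 [  0.         490.52251037 184.88814177]
 [  0.           0.           1.        ]]
[ 115   75  117   63 3305] [0.8816 0.2524] [0.129 0.992] 82.6 [0.8586 0.0755] [0.9061 0.4415] ((884.31640625, 258.42156982421875), (362.5400695800781, 190.20846557617188), 85.40742492675781)
[ 225  164   37   35 1052] [0.6429 0.0499] [0.136 0.991] 82.2 [ 0.6357 -0.0023] [0.6502 0.103 ] ((643.0624389648438, 50.383174896240234), (104.2729263305664, 100.85739135742188), 88.74604797363281)
[269 234  76  31 817] [ 0.4463 -0.097 ] [-0.237  0.972] 103.7 [ 0.479  -0.2311] [ 0.4283 -0.0232] ((453.30462646484375, -127.19808197021484), (53.914344787597656, 213.9945526123047), 13.626476287841797)
[173 243  54  23 371] [0.4354 0.1788] [-0.282  0.959] 106.4 [0.4583 0.1011] [0.4151 0.2478] ((434.2640686035156, 173.86599731445312), (26.45810890197754, 153.02243041992188), 14.382530212402344)
mat [221.6 163.6 262.4 202.7] [0.64  0.054 0.   ] [0.624 0.051 0.07 ]
basket_floor [375.7 184.9 456.6 293.4] [ 0.466 -0.44   0.   ] [ 0.458 -0.417  0.07 ]
carton_space [ 75.6 189.2 146.1 281.1] [0.496 0.43  0.   ] [0.487 0.408 0.07 ]
jar_center [320.3 166.2 344.4 185.9] [ 0.655 -0.211  0.   ] [ 0.639 -0.2    0.07 ]
cup [170.7 169.6 194.7 194.8] [0.646 0.227 0.   ] [0.63  0.216 0.07 ]
bottle [208.2 110.3 232.3 145.5] [0.811 0.117 0.   ] [0.786 0.111 0.07 ]
shaker [286.2 120.8 302.5 143.2] [ 0.793 -0.105  0.   ] [ 0.769 -0.099  0.07 ]
```

View pics/ct_a.png

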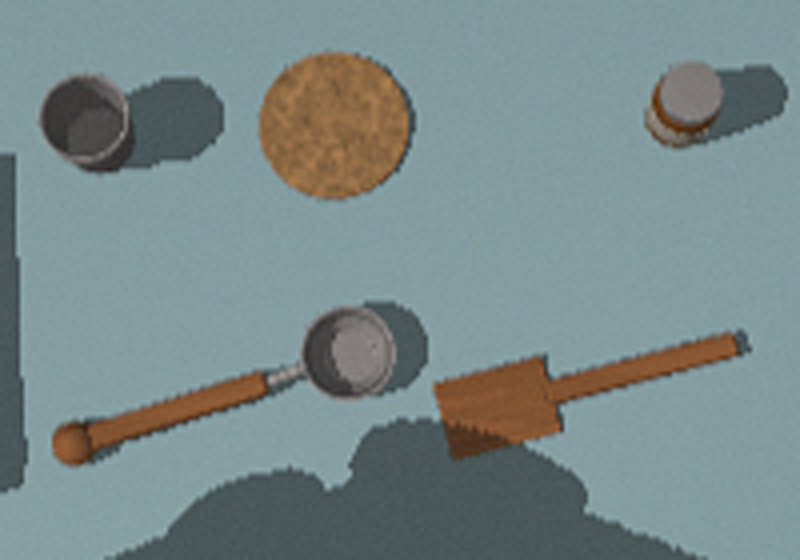

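View pics/ct_b.png

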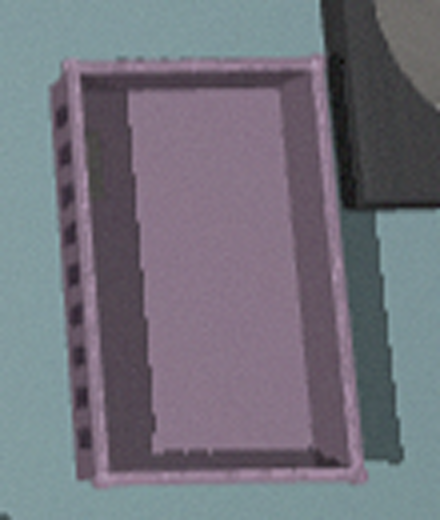

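View pics/ct_c.png

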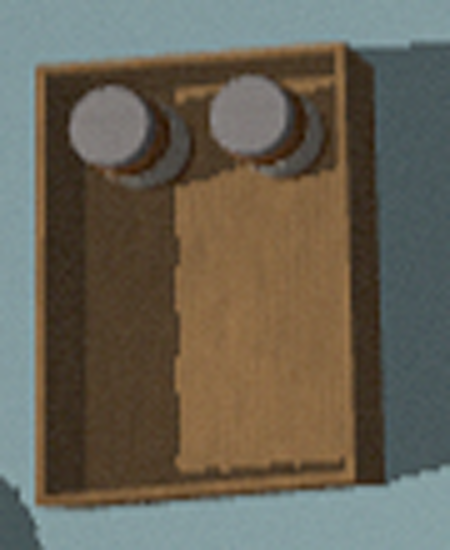

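```bash
python3 - <<'E'
from h import *
c=camera("top")
A=lambda x,y,z:at(c,(160+x/4-.4,150+y/4-.4),z)[:2]
ang=lambda d:np.degrees(np.arctan2(d[1],d[0])).round(1)
e=A(740,343,.012);b=A(445.5,420.5,.006); d=b-e; L=np.linalg.norm(d);d/=L; print("turner",L,ang(d),"grip",e+d*.105,b-d*.110,"blade",b)
ball=A(70,443,.016); bowl=A(350,352,.03); d=ball-bowl;L=np.linalg.norm(d); d/=L; print("ladle",L,"expect",.2,ang(d),bowl+d*.105, ball-d*.095,bowl)
nk=A(264,384,.018);print("neck->bal",nk+d*.045)
print("jar lid",A(690,92,.08),"jar base",A(680,120,0.005)); print("cup rim",A(86,116,.075),"mat",A(336,125,.006))
B=[at(c,(365+x/4-.4,170+y/4-.4),.07)[:2] for x,y in[(66,62),(324,58),(366,480),(98,484)]]
print("basket",np.mean(B,0),[ (np.linalg.norm(B[i]-B[(i+1)%4]).round(3),ang(B[i]-B[(i+1)%4])) for i in range(4)])
B=[at(c,(70+x/5-.4,180+y/5-.4),.07)[:2] for x,y in[(38,66),(346,43),(352,484),(38,504)]]
print("carton",np.mean(B,0),[ (np.linalg.norm(B[i]-B[(i+1)%4]).round(3),ang(B[i]-B[(i+1)%4])) for i in range(4)],np.round(B,3))
s=camera("side"); 
jt=[r for r in recognise("jar_center","side")][0]["box"]; print(jt, at(s,((jt[0]+jt[2])/2,jt[1]+4),.08))
# verify in side by projecting
im=cv2.cvtColor(s["img"],cv2.COLOR_RGB2BGR)
for p in[(.6355,-.203,.08),(.6355,-.203,0),(*(e+d*0),.012),(*b,.006),(*bowl,.03),(*ball,.016),(.642,.049,.006)]:
    cv2.circle(im,tuple(int(v) for v in np.round(proj(s,p))),2,(0,255,0),-1)
cv2.imwrite("pics/sidechk.png",cv2.resize(im,None,fx=1.5,fy=1.5))
E
```

```text
turner 0.21512413231642374 103.3 grip [ 0.45532171 -0.13244296] [ 0.45529322 -0.13232214] blade [ 0.43004473 -0.02525901]
ladle 0.20482294292489953 expect 0.2 106.3 [0.44750705 0.14129685] [0.44614985 0.14592489] [0.47705464 0.04054001]
neck->bal [0.44462213 0.14464622]
jar lid [ 0.64610699 -0.19858716] jar base [ 0.64363503 -0.20164473]
cup rim [0.6394026  0.21946754] mat [0.64515795 0.04885593]
basket [ 0.46649308 -0.42288539] [(np.float64(0.179), np.float64(89.7)), (np.float64(0.286), np.float64(-0.3)), (np.float64(0.177), np.float64(-90.4)), (np.float64(0.286), np.float64(180.0))]
carton [0.49165389 0.41551201] [(np.float64(0.17), np.float64(93.1)), (np.float64(0.241), np.float64(2.6)), (np.float64(0.167), np.float64(-87.7)), (np.float64(0.238), np.float64(-176.6))] [[0.607 0.507]
 [0.616 0.337]
 [0.376 0.326]
 [0.369 0.492]]
[269.7, 246.7, 298.4, 288.0] [ 0.6501786  -0.19664612  0.08      ]
```

View pics/sidechk.png

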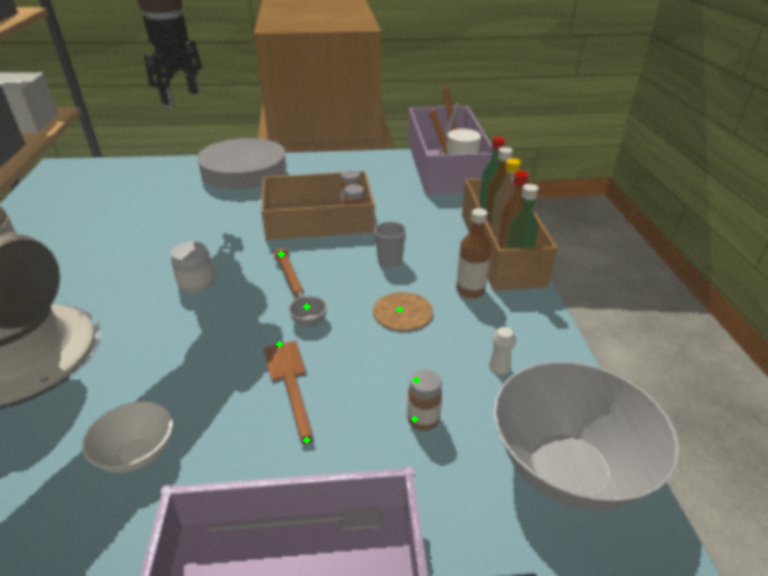

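Call:
{"fn": "apply_moves", "kwargs": {"targets": [7.77,-21.2,-1,0,0,-8.8,1,7.77,-21.2,-1,0,0,-8.8,1,7.77,-21.2,-1,0,0,-8.8,1,7.77,-21.2,-1,0,0,-8.8,1,7.77,-21.2,-1,0,0,-8.8,1], "newtons": 40}}

```text
time: 2.55
ee_pos: [0.3082, 0.2669, 0.2202]
tcp_rot: [180.0, -0.0, 112.9]
wrist_force: [2.2, -0.1, -0.2]
opening: 0.0857
```

Call:
{"fn": "apply_moves", "kwargs": {"targets": [4.9,-13.3,-1,0,0,-1.6,1,4.9,-13.3,-1,0,0,-1.6,1,4.9,-13.3,-1,0,0,-1.6,1,4.9,-13.3,-1,0,0,-1.6,1,4.9,-13.3,-1,0,0,-1.6,1]}}

```text
time: 3.05
ee_pos: [0.3945, 0.0326, 0.2028]
tcp_rot: [179.9, 0.0, 103.6]
wrist_force: [0.8, 0.7, -0.3]
opening: 0.0855
```

```bash
python3 -c "
from h import *
o=bot.get_obs();print(o['q'],o['ee_pos'],o['tcp_rot'])"
```

```text
[ 4.71781099e+00 -1.66032407e+01 -1.28973193e+01  9.36325301e+01
  4.51774414e-03  8.11093148e+01] [0.39454809 0.03258379 0.20284226] [1.79926792e+02 6.87915327e-03 1.03608495e+02]
```

Call:
{"fn": "apply_moves", "kwargs": {"targets": [2.02,-5.5,-2.7,0,0,0,1,2.02,-5.5,-2.7,0,0,0,1,2.02,-5.5,-2.7,0,0,0,1,2.02,-5.5,-2.7,0,0,0,1,2.02,-5.5,-2.7,0,0,0,1]}}

```text
time: 3.55
ee_pos: [0.4545, -0.1336, 0.1186]
tcp_rot: [-179.8, -0.1, 103.4]
wrist_force: [-0.7, 1.1, 0.0]
opening: 0.0854
```

```bash
python3 -c "
from h import *
c=camera('wrist');o=bot.get_obs();print(o['ee_pos'],o['tcp_rot'])
im=c['img'].copy()
for p in [(.4795,-.235,.012),(.4555,-.1325,.018),(.430,-.025,.006)]:
  cv2.circle(im,tuple(int(v) for v in proj(c,p)),3,(0,255,0),-1)
c['img']=im;save(c,'w1.png')"
```

```text
[ 0.45432944 -0.1320011   0.12001936] [-1.79854499e+02 -7.75198828e-02  1.03407898e+02]
```

View pics/w1.png

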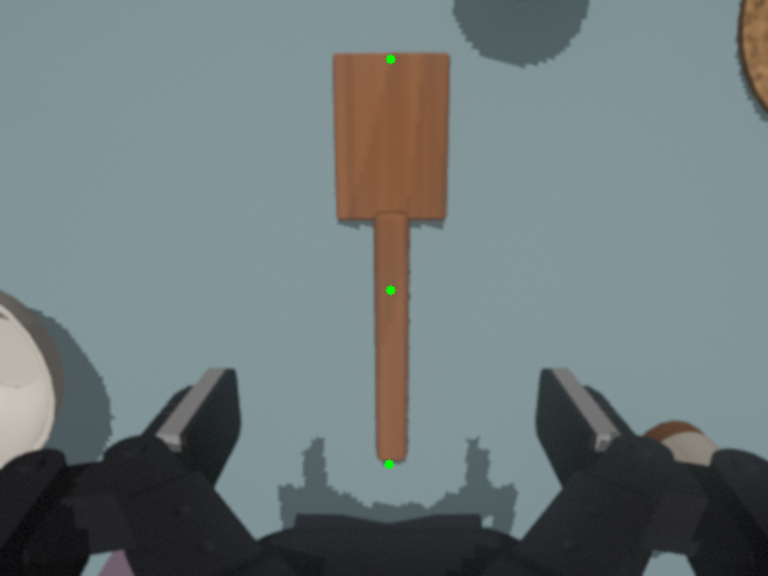

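The wrist view shows the turner centred between the fingers, with my projected points at (390,60), (390,290) and (390,464) lying on it. I'm descending now.

Call:
{"fn": "apply_moves", "kwargs": {"targets": [0,0,-1.6,0,0,0,1,0,0,-3.0,0,0,0,1,0,0,-3.9,0,0,0,1,0,0,-3.9,0,0,0,1,0,0,-3.9,0,0,0,0]}}

```text
time: 4.1
ee_pos: [0.4553, -0.1298, 0.0059]
tcp_rot: [180.0, 0.0, 103.7]
wrist_force: [0.3, -1.0, 0.5]
opening: 0.0732
```

Call:
{"fn": "apply_moves", "kwargs": {"targets": [0,0,0,0,0,0,0,0,0,0,0,0,0,0,0,0,0,0,0,0,0,0,0,0,0,0,0,0,0,0,0,0,0,0,0]}}

```text
time: 4.6
ee_pos: [0.4555, -0.1306, 0.0057]
tcp_rot: [179.9, 0.0, 103.6]
wrist_force: [-0.9, 1.2, 6.6]
opening: 0.0167
```

Call:
{"fn": "apply_moves", "kwargs": {"targets": [0,0,1.6,0,0,0,0,0,0,3.2,0,0,0,0,0,0,4.5,0,0,0,0,0.1,-1.6,4.5,0,0,1.4,0,0.2,-3.2,4.5,0,0,2.8,0]}}

```text
time: 5.1
ee_pos: [0.4618, -0.221, 0.1417]
tcp_rot: [179.9, 0.2, 119.7]
wrist_force: [0.8, 0.4, -1.1]
opening: 0.0167
```

Call:
{"fn": "apply_moves", "kwargs": {"targets": [0.2,-7,0,0,0,9.9,0,0.2,-7,0,0,0,9.9,0,0.2,-7,0,0,0,9.9,0,0.2,-7,0,0,0,9.9,0,0.2,-7,0,0,0,9.9,0]}}

```text
time: 5.6
ee_pos: [0.4658, -0.4345, 0.1384]
tcp_rot: [-180.0, -0.0, 161.7]
wrist_force: [-0.1, 1.5, -1.9]
opening: 0.017
```

Call:
{"fn": "apply_moves", "kwargs": {"targets": [0.05,0,0,0,0,2.95,0,0.05,0,0,0,0,2.95,0,0.05,0,0,0,0,2.95,0,0.05,0,0,0,0,2.95,0]}}

```text
time: 6.0
ee_pos: [0.4682, -0.4303, 0.1396]
tcp_rot: [180.0, -0.0, 179.0]
wrist_force: [-0.0, 0.6, -1.2]
opening: 0.0173
```

```bash
python3 -c "
from h import *
c=camera('wrist');save(c,'w2.png');c=camera('top');save(c,'t2.png');o=bot.get_obs();print(o['ee_pos'],o['tcp_rot'])"
```

```text
[ 0.46826599 -0.43016415  0.13972364] [-1.79998385e+02 -8.75292340e-04  1.79014859e+02]
```

View pics/w2.png

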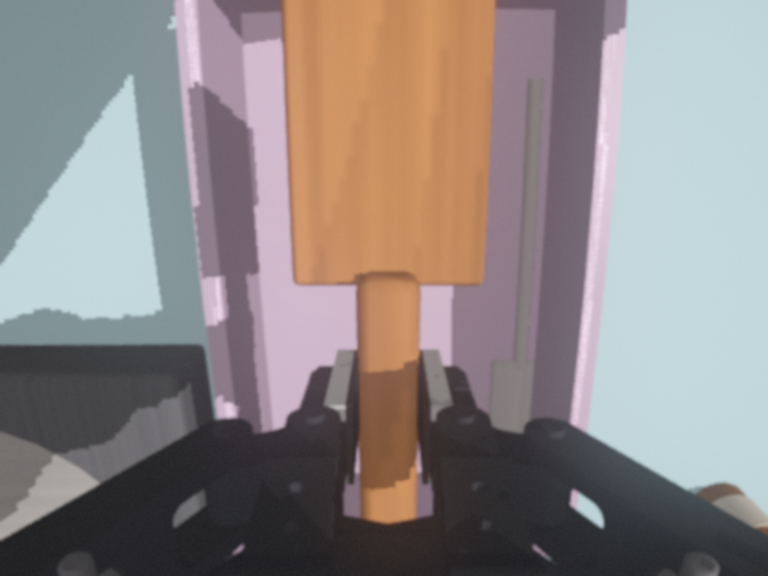

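View pics/t2.png

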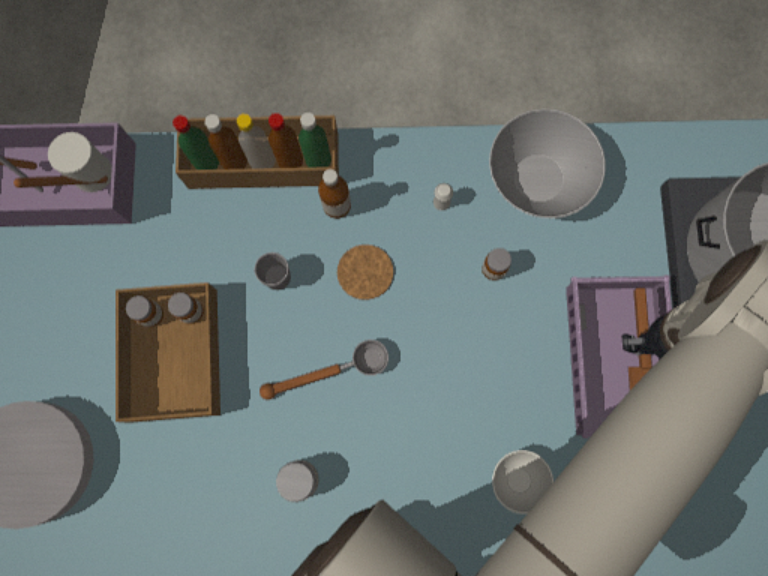

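Call:
{"fn": "apply_moves", "kwargs": {"targets": [0,-0.2,-1.5,0,0,0,0,0,-0.2,-2.9,0,0,0,0,0,-0.2,-4.0,0,0,0,0,0,-0.2,-4.2,0,0,0,0,0,-0.2,-4.2,0,0,0,0]}}

```text
time: 6.6
ee_pos: [0.4679, -0.4358, 0.0133]
tcp_rot: [179.9, -0.1, 179.1]
wrist_force: [-0.3, -1.0, -0.2]
opening: 0.0168
```

Call:
{"fn": "apply_moves", "kwargs": {"targets": [0,0,0,0,0,0,0.4,0,0,0,0,0,0,0.5,0,0,0,0,0,0,0.5,0,0,0,0,0,0,0.5,0,0,0.5,0,0,0,0.5]}}

```text
time: 7.1
ee_pos: [0.4674, -0.4355, 0.0274]
tcp_rot: [179.9, -0.1, 179.2]
wrist_force: [0.4, 0.4, 0.2]
opening: 0.0425
```

Call:
{"fn": "apply_moves", "kwargs": {"targets": [0,0,1.6,0,0,0,0.6,0,0,3.2,0,0,0,1,0,0,4.8,0,0,0,1,1,1.3,4.8,0,0,0.1,1,2,2.6,4.8,0,0,0.1,1]}}

```text
time: 7.6
ee_pos: [0.529, -0.3589, 0.1765]
tcp_rot: [-179.8, 0.2, 179.6]
wrist_force: [0.6, 0.2, -0.0]
opening: 0.086
```

Call:
{"fn": "apply_moves", "kwargs": {"targets": [4,5.3,0,0,0,0,1,4,5.3,0,0,0,0,1,4,5.3,0,0,0,0,1,4,5.3,0,0,0,0,1,4,5.3,0,0,0,0,1]}}

```text
time: 8.1
ee_pos: [0.651, -0.1942, 0.1733]
tcp_rot: [179.9, 0.1, -179.9]
wrist_force: [-0.2, -0.4, -0.1]
opening: 0.0853
```

```bash
python3 -c "
from h import *
c=camera('wrist')
im=c['img'].copy()
for p in [(.647,-.199,.08)]:
  cv2.circle(im,tuple(int(v) for v in proj(c,p)),3,(0,255,0),-1)
c['img']=im;save(c,'w3.png');c=camera('top');save(c,'t3.png');o=bot.get_obs();print(o['ee_pos'],o['tcp_rot'])"
```

```text
[ 0.64876417 -0.19813283  0.17345549] [-1.79982368e+02  1.76438303e-02  1.79930156e+02]
```

View pics/w3.png

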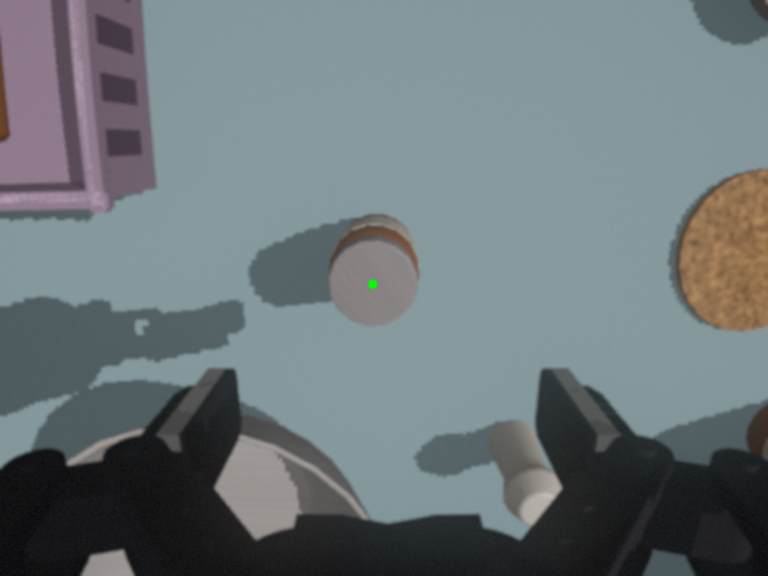

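View pics/t3.png

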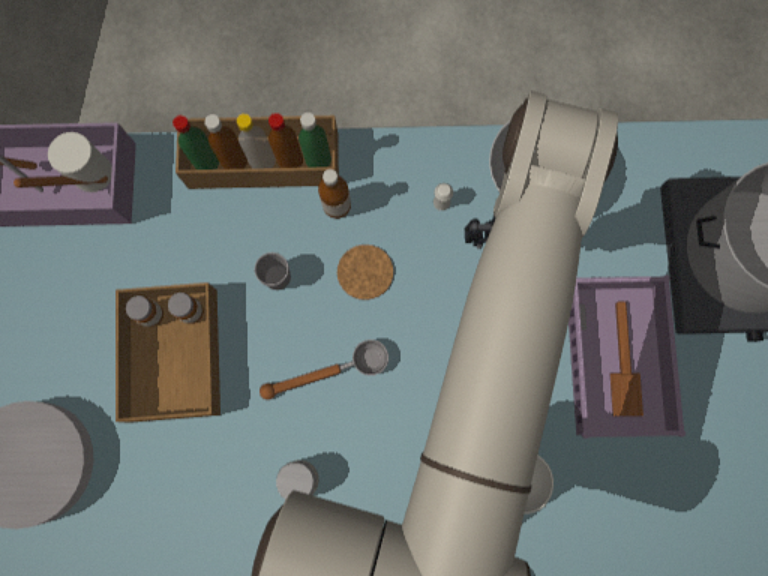

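Call:
{"fn": "apply_moves", "kwargs": {"targets": [0,0,-1.5,0,0,0,1,0,0,-3.0,0,0,0,1,0,0,-4.4,0,0,0,1,0,0,-4.75,0,0,0,1,0,0,-4.75,0,0,0,0.3]}}

```text
time: 8.7
ee_pos: [0.6469, -0.2001, 0.0296]
tcp_rot: [180.0, -0.1, 179.7]
wrist_force: [0.3, -0.7, 1.0]
opening: 0.0732
```

Call:
{"fn": "apply_moves", "kwargs": {"targets": [0,0,0,0,0,0,0,0,0,0,0,0,0,0,0,0,0,0,0,0,0,0,0,0,0,0,0,0,0,0,1,0,0,0,0]}}

```text
time: 9.2
ee_pos: [0.647, -0.1991, 0.0586]
tcp_rot: [179.9, -0.2, 179.8]
wrist_force: [-0.0, 0.2, -1.4]
opening: 0.0464
```

Call:
{"fn": "apply_moves", "kwargs": {"targets": [0,0,1.6,0,0,0,0,-0.2,0.8,3.0,0,0,0,0,-0.7,2.3,3.5,0,0,0,0,-1.2,3.9,3.6,0,0,0,0,-1.7,5.5,3.7,0,0,0,0]}}

```text
time: 9.7
ee_pos: [0.5975, -0.0338, 0.1738]
tcp_rot: [-180.0, 0.2, 179.8]
wrist_force: [1.5, 0.7, -2.0]
opening: 0.0464
```

Call:
{"fn": "apply_moves", "kwargs": {"targets": [-4.6,14.9,0,0,0,0.5,0,-4.6,14.9,0,0,0,0.5,0,-4.6,14.9,0,0,0,0.5,0,-4.6,14.9,0,0,0,0.5,0,-4.6,14.9,0,0,0,0.5,0]}}

```text
time: 10.2
ee_pos: [0.5232, 0.2058, 0.1732]
tcp_rot: [179.9, 0.2, -177.2]
wrist_force: [0.9, 0.8, -1.1]
opening: 0.0465
```

Remaining: dx -0.066, dy +0.208.

Call:
{"fn": "apply_moves", "kwargs": {"targets": [-2.2,6.9,0,0,0,0,0,-2.2,6.9,0,0,0,0,0,-2.2,6.9,0,0,0,0,0,-2.2,6.9,0,0,0,0,0,-2.2,6.9,0,0,0,0,0]}}

```text
time: 10.7
ee_pos: [0.4561, 0.4149, 0.1725]
tcp_rot: [179.9, 0.1, -177.0]
wrist_force: [-0.6, 0.9, -0.8]
opening: 0.0464
```

```bash
python3 -c "
from h import *
c=camera('wrist');save(c,'w4.png');c=camera('side');save(c,'s4.png');o=bot.get_obs();print(o['ee_pos'],o['tcp_rot'])"
```

```text
[0.45682367 0.41324658 0.17217593] [ 1.79935224e+02  6.06965405e-02 -1.77001359e+02]
```

View pics/w4.png

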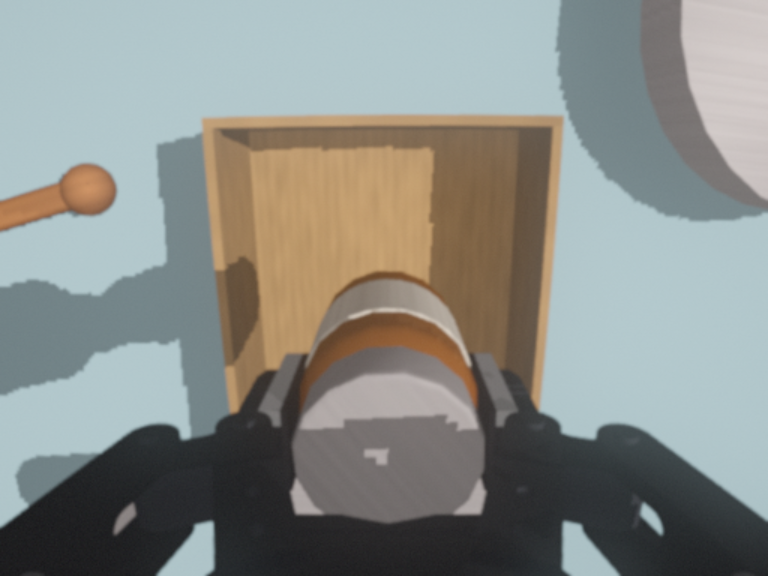

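View pics/s4.png

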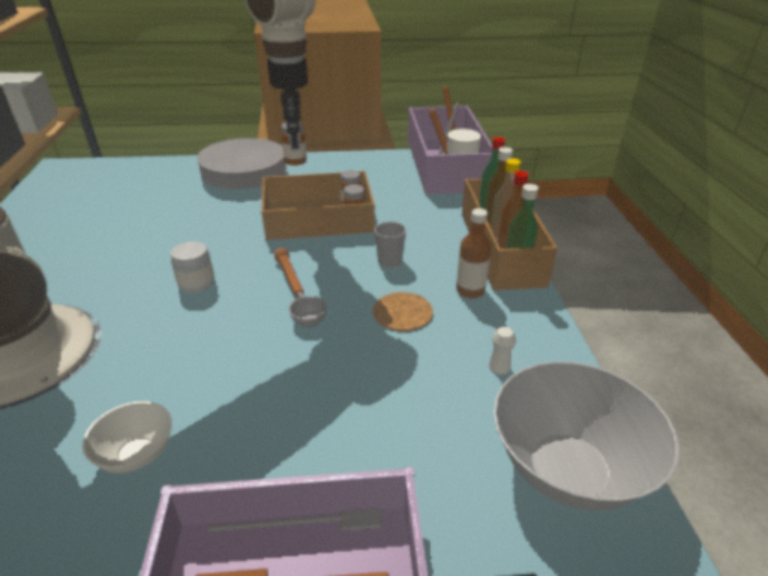

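Call:
{"fn": "apply_moves", "kwargs": {"targets": [0,0,-1.5,0,0,0,0,0,0,-3.0,0,0,0,0,0,0,-4.2,0,0,0,0,0,0,-4.53,0,0,0,0,0,0,-4.53,0,0,0,0]}}

```text
time: 11.3
ee_pos: [0.4587, 0.4095, 0.0373]
tcp_rot: [180.0, 0.1, -177.3]
wrist_force: [0.5, 0.0, -0.5]
opening: 0.0466
```

Call:
{"fn": "apply_moves", "kwargs": {"targets": [0,0,0,0,0,0,0.7,0,0,0,0,0,0,0.85,0,0,0,0,0,0,0.85,0,0,0,0,0,0,0.85,0,0,0.8,0,0,0,0.85]}}

```text
time: 11.8
ee_pos: [0.4564, 0.4095, 0.0563]
tcp_rot: [-179.8, -0.2, -177.2]
wrist_force: [-1.0, 0.3, -0.9]
opening: 0.0727
```

Call:
{"fn": "apply_moves", "kwargs": {"targets": [0,0,1.5,0,0,0,0.85,0,0,3.0,0,0,0,0.85,0,0,4.5,0,0,0,1,0,0,4.5,0,0,0,1]}}

```text
time: 12.2
ee_pos: [0.4592, 0.4122, 0.2016]
tcp_rot: [179.6, 0.4, -177.2]
wrist_force: [0.1, 0.1, 0.8]
opening: 0.0856
```

```bash
python3 -c "
from h import *
c=camera('wrist');save(c,'w5.png');c=camera('side');save(c,'s5.png');c=camera('top');save(c,'t5.png');o=bot.get_obs();print(o['ee_pos'],o['tcp_rot'],o['q'])"
```

```text
[0.45775199 0.41084455 0.19383807] [-1.79990671e+02 -9.17529434e-03 -1.77195606e+02] [ 4.19094902e+01  1.34909309e+01  1.55403469e+01  9.20624200e+01
 -1.45174021e-03  3.91050957e+01]
```

View pics/w5.png

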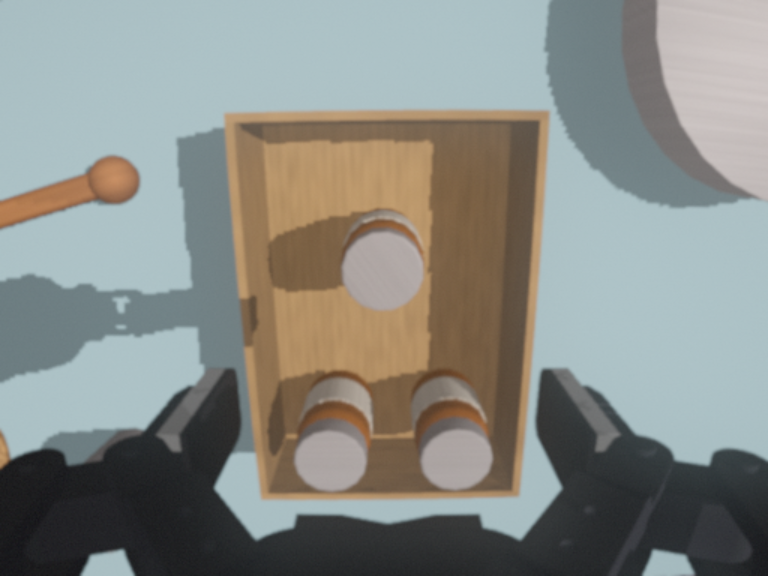

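View pics/t5.png

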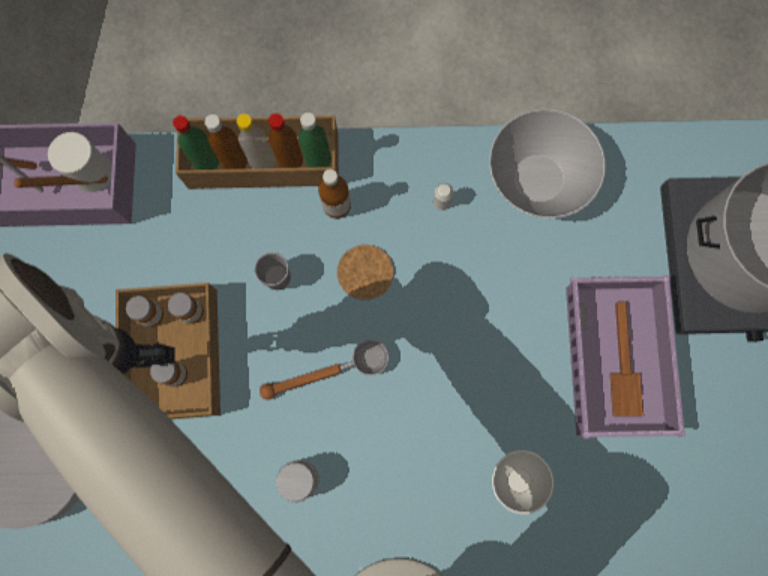

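Call:
{"fn": "apply_moves", "kwargs": {"targets": [-0.4,-8.9,0,0,0,17.25,1,-0.4,-8.9,0,0,0,17.25,1,-0.4,-8.9,0,0,0,17.25,1,-0.4,-8.9,0,0,0,17.25,1,-0.4,-8.9,0,0,0,17.25,1]}}

```text
time: 12.85
ee_pos: [0.446, 0.1682, 0.1924]
tcp_rot: [179.9, -0.1, -135.5]
wrist_force: [0.6, 0.2, -0.4]
opening: 0.0858
```

```bash
python3 -c "
from h import *
o=bot.get_obs();print(o['ee_pos'],o['tcp_rot'],o['q'])"
```

```text
[0.44604888 0.16819738 0.1924269 ] [ 1.79942640e+02 -1.45752096e-01 -1.35475799e+02] [ 2.06644839e+01 -5.51117232e+00 -4.68605852e+00  9.09816119e+01
 -6.49810799e-03 -2.38596351e+01]
```

Call:
{"fn": "apply_moves", "kwargs": {"targets": [0,-0.7,-2,0,0,10.15,1,0,-0.7,-2,0,0,10.15,1,0,-0.7,-2,0,0,10.15,1,0,-0.7,-2,0,0,10.15,1,0,-0.7,-2,0,0,10.15,1]}}

```text
time: 13.35
ee_pos: [0.4462, 0.1487, 0.1323]
tcp_rot: [179.8, -0.1, -92.5]
wrist_force: [-0.5, 0.2, 0.9]
opening: 0.0854
```

Call:
{"fn": "apply_moves", "kwargs": {"targets": [0,0,0,0,0,3.1,1,0,0,0,0,0,3.1,1,0,0,0,0,0,3.1,1,0,0,0,0,0,3.1,1]}}

```text
time: 13.75
ee_pos: [0.4466, 0.149, 0.1331]
tcp_rot: [179.9, -0.0, -74.4]
wrist_force: [-0.9, -0.0, -0.0]
opening: 0.0851
```

```bash
python3 -c "
from h import *
c=camera('wrist');o=bot.get_obs();print(o['ee_pos'],o['tcp_rot'],o['q'])
im=c['img'].copy()
d=np.array([np.cos(np.radians(106.3)),np.sin(np.radians(106.3))]);b=np.array([.4455,.144])
for t,z in[(-.105,.03),(-.045,.025),(0,.025),(.095,.016)]:
  cv2.circle(im,tuple(int(v) for v in proj(c,(*(b+d*t),z))),3,(0,255,0),-1)
c['img']=im;save(c,'w6.png')
o=np.array(o['ee_pos'])"
```

```text
[0.44680207 0.14905318 0.13345148] [ 1.79919188e+02 -4.73253570e-03 -7.44637488e+01] [ 1.84490750e+01 -6.59317168e+00 -1.21790973e+01  8.44950221e+01
 -6.19856986e-04 -8.70871724e+01]
```

View pics/w6.png

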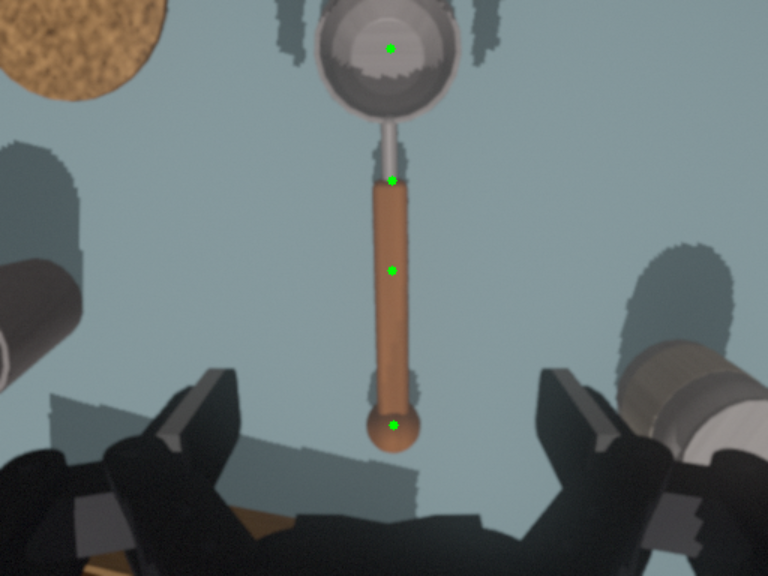

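Call:
{"fn": "apply_moves", "kwargs": {"targets": [0,-0.17,-1.5,0,0,0,1,0,-0.17,-3.0,0,0,0,1,0,-0.17,-4.2,0,0,0,1,0,-0.17,-4.25,0,0,0,1,0,-0.17,-4.25,0,0,0,0.3], "newtons": 60}}

```text
time: 14.3
ee_pos: [0.4469, 0.144, 0.0071]
tcp_rot: [179.9, -0.0, -74.4]
wrist_force: [0.6, 0.4, 1.0]
opening: 0.0729
```

Call:
{"fn": "apply_moves", "kwargs": {"targets": [0,0,0,0,0,0,0,0,0,0,0,0,0,0,0,0,0,0,0,0,0,0,0,0,0,0,0,0,0,0,0,0,0,0,0]}}

```text
time: 14.8
ee_pos: [0.4483, 0.1444, 0.0081]
tcp_rot: [-179.8, 0.0, -74.3]
wrist_force: [0.1, 0.0, 7.4]
opening: 0.0167
```

Call:
{"fn": "apply_moves", "kwargs": {"targets": [0,0,1,0,0,0,0,0,0,2,0,0,0,0,0,0,3.3,0,0,0,0,0,0,4.6,0,0,0,0,0,0,6,0,0,0,0]}}

```text
time: 15.3
ee_pos: [0.4467, 0.1439, 0.188]
tcp_rot: [180.0, -0.0, -74.3]
wrist_force: [1.2, -0.3, -2.0]
opening: 0.0166
```

```bash
python3 -c "
from h import *
c=camera('wrist');save(c,'w7.png');c=camera('side');save(c,'s7.png')
o=bot.get_obs();print(o['ee_pos'],o['tcp_rot'],o['q'],o['wrist_force'],o['torque'])"
```

```text
[0.4489626  0.14466727 0.19242708] [-1.79547923e+02  1.63432903e-02 -7.42600359e+01] [ 1.78605119e+01 -6.81281442e+00 -5.87571385e+00  9.04847282e+01
 -3.96038157e-04 -8.78793893e+01] [-0.20682337 -0.19762278 -0.6249812 ] [-0.00095351 -0.08524742  0.03749825]
```

View pics/w7.png

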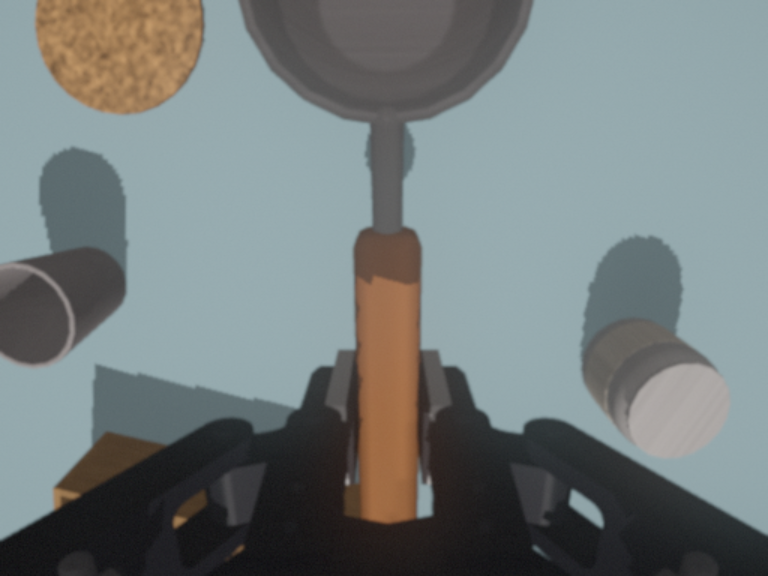

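View pics/s7.png

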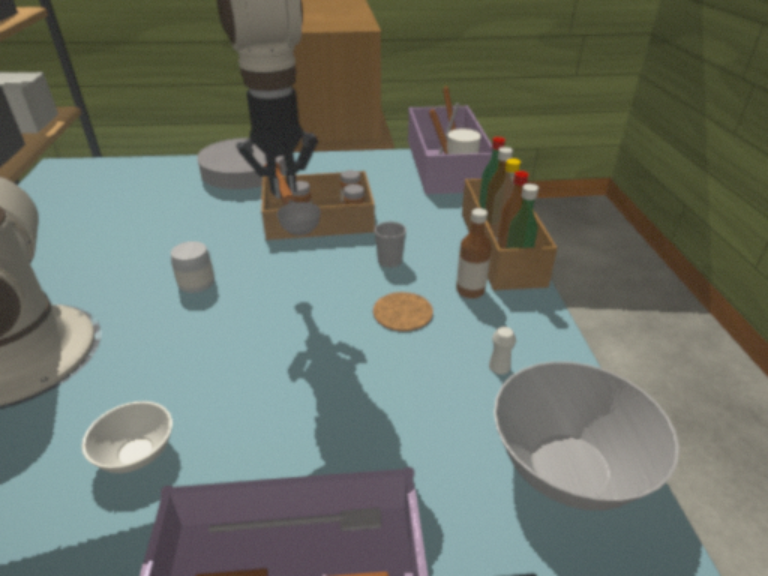

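Call:
{"fn": "apply_moves", "kwargs": {"targets": [0,0,1.65,0,0,-1.3,0,0,0,1.65,0,0,-2.6,0,0,0,1.65,0,0,-3.9,0,0.5,-0.2,1.65,0,0,-5.2,0,1.0,-0.5,1.65,0,0,-6.5,0]}}

```text
time: 15.9
ee_pos: [0.4773, 0.1292, 0.2356]
tcp_rot: [180.0, -0.0, -113.5]
wrist_force: [0.4, 0.6, -1.9]
opening: 0.0162
```

Call:
{"fn": "apply_moves", "kwargs": {"targets": [0.7,-0.3,0,0,0,-1.3,0,1.4,-0.6,0,0,0,-2.6,0,2.1,-1.0,0,0,0,-3.9,0,2.8,-1.3,0,0,0,-5.2,0,3.4,-1.6,0,0,0,-6.5,0]}}

```text
time: 16.4
ee_pos: [0.58, 0.0806, 0.235]
tcp_rot: [180.0, -0.1, -152.6]
wrist_force: [1.1, 0.6, -1.2]
opening: 0.0165
```

Remaining: dx 0.065, dy -0.032, dz +0.007, yaw -27.4.

Call:
{"fn": "apply_moves", "kwargs": {"targets": [0.7,-0.3,0.1,0,0,-1.3,0,1.3,-0.6,0.1,0,0,-2.5,0,1.7,-0.9,0.2,0,0,-3.6,0,2.0,-1.0,0.2,0,0,-4.4,0,2.15,-1.05,0.2,0,0,-4.5,0]}}

```text
time: 16.9
ee_pos: [0.6442, 0.0491, 0.2408]
tcp_rot: [-180.0, -0.1, -179.4]
wrist_force: [-0.0, 0.3, -1.1]
opening: 0.0166
```

Call:
{"fn": "apply_moves", "kwargs": {"targets": [0,0,0,0,0,0,0,0,0,0,0,0,0,0,0,0,0,0,0,0,0,0,0,0,0,0,0,0,0,0,0,0,0,0,0]}}

```text
time: 17.4
ee_pos: [0.6435, 0.0498, 0.2426]
tcp_rot: [180.0, 0.0, -179.2]
wrist_force: [0.1, -0.2, -2.2]
opening: 0.0167
```

```bash
python3 -c "
from h import *
c=camera('top');save(c,'t8.png');c=camera('side');save(c,'s8.png');save({'img':c['img'][40:200,150:350]},'s8c.png',4)
for p in [(.54,.049,.25),(.645,.049,.25),(.74,.049,.25)]: print((proj(c,p)-[150,40])*4)
c=camera('wrist');save(c,'w8.png')
o=bot.get_obs();print(o['ee_pos'],o['tcp_rot'],o['opening'],o['wrist_force'])"
```

```text
[296.93474   341.2212679]
[477.76967109 334.35842278]
[638.66651847 327.95679613]
[0.64365073 0.04966588 0.24248352] [ 1.79998585e+02  1.63907983e-02 -1.79241780e+02] 0.016462324507976227 [-0.03899676 -0.58203946 -1.88515604]
```

View pics/t8.png

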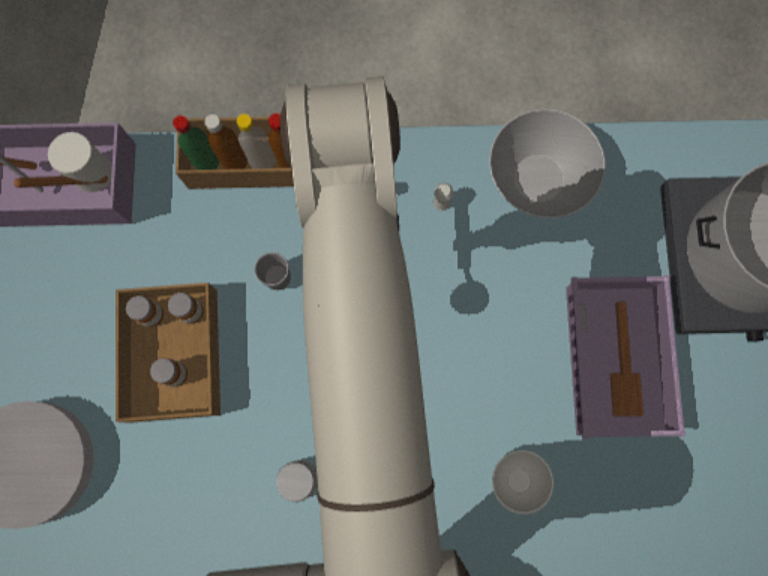

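View pics/s8c.png

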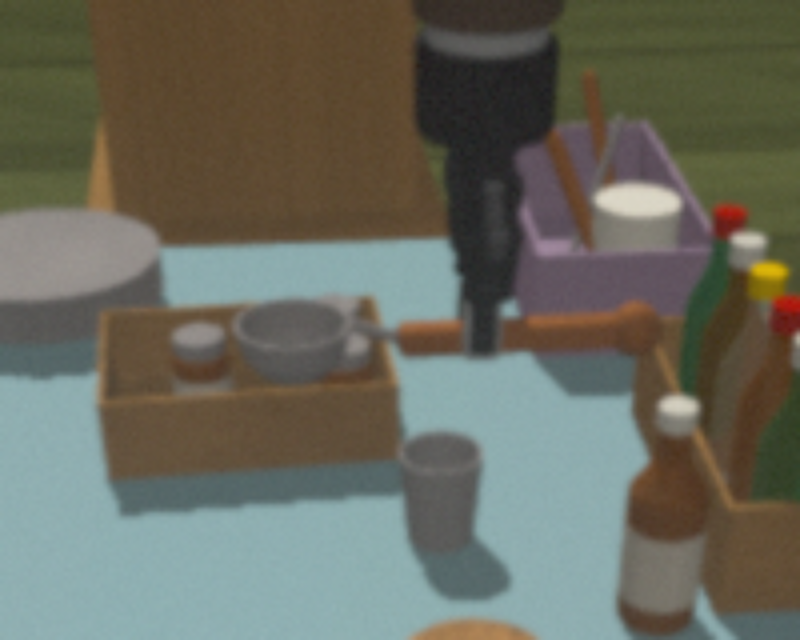

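View pics/w8.png

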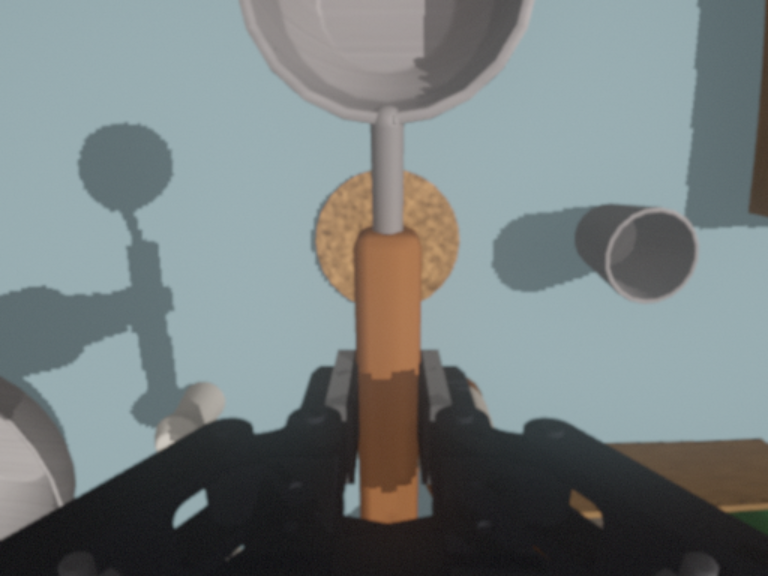

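The ladle lies where it should: in the side crop the ball is at (638,328) against a predicted (639,328), and the bowl at (292,340) against (297,341). It is level over the mat, the jar and turner are in place, and the arm is still, so I'm handing in.

```bash
python3 -c "
from h import *
print(bot.job_done())
o=bot.get_obs();print(o['time'],o['ee_pos'],o['opening'])"
```

```text
the job is handed in; nothing more can be done
None
the job is handed in; nothing more can be done
```

The turner is in the basket, the jar is in the carton, and the ladle is held over the mat. I handed the job in shortly after 17.4 s on the robot's clock, still gripping the ladle; no verdict is reported.

- **Turner:** it lies along the basket's length, wholly inside and clear of the spoon, in the last top picture.
- **Jar:** it stands upright in the middle of the carton's free part, released, in the wrist and top pictures.
- **Ladle:**
  - It is gripped by the handle at 60 N. The balance point is about 1 mm from my measured mat centre and about 25 cm up, worked out from the tool position.
  - In the side picture the ball and bowl were within about 5 pixels of a 4x enlargement from where a level ladle pointing straight away would show. The bowl is on the robot's side, open side up.
- **Bystanders:** the cup and shaker look unmoved in the final pictures. The arm hides the bottle in the last top picture, but the side picture shows it standing. I checked these by eye and did not measure any shift.

No check failed. In the first top picture, two estimates of the ladle's balance point differed by about 5 mm. I used a value between them, and the wrist camera confirmed it before the grasp.

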